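# Sort tagged brackets and clamp the reject in the drill vise

### The arm

A 6-joint arm with a two-finger parallel gripper is mounted at the origin on the work surface. World frame = base frame: x ahead of the robot, y to its left, z up, the work surface at z = 0. Lengths are in mm, angles in rad, forces in N, time in s.
With the tool pointing down it reaches from about 275 to 850 mm from the base axis. Payload 19 kg.
Tool frame: the origin (TCP) lies on the centre line of the jaws, within the pads' length; the fingertips stand 14 mm ahead of it and the grasp point (between the pads) lies 5 mm behind it; z points along the fingers, y is the line along which they close (so a half turn about z gives the same grasp; the last joint's range is limited). The gripper opens to 85 mm and grips with 20 to 120 N. Pads are 22 mm wide; open, the fingers measure 114 mm over their backs; the gripper's body (76 mm by 85 mm) begins 54 mm behind the grasp point. The pads swing forward as they close: fully open they stand 13 mm farther back than shut.
Start: joints at [-1.273, 0.15, 1.437, -0, 1.554, -0.134], TCP at [240.613, -522.204, 245.267] pointing down, gripper open.
Joint ranges: [-2.8, 2.8], [-0.68, 2.1], [0.12, 2.68], [-1.39, 4.53], [0.16, 2.79], [-2.81, 2.81]. Speed limits (rad/s): [1.89, 1.89, 2.22, 3.01, 3.01, 3.01].

### API

Orientations are given as [roll, pitch, yaw] about the fixed x, y, z axes, in that order (R = Rz(yaw) Ry(pitch) Rx(roll)).
In Python, from bench import r gives the robot as it stands.
- The arm moves only by the tool send_rows, never from a script. Its argument "targets" is a list of rows, each a list of 2 entries, a list of its own where there are three numbers: the shift along the tool's x, y, z in mm, then the turn, a rotation vector about the tool's x, y, z in degrees. A call has 1 to 20 rows; each row is the pose to reach, as a shift and turn from the pose commanded when the call began, along the tool's axes at that moment; what a row does not reach only later rows make up. A row lasts 1/8 s, in which the tool goes at most 62.5 mm and 10.7 degrees, less where a joint would pass 70% of its speed; a pose out of reach is approached as far as the arm can. A call with a gripper value outside its range is refused whole. "jaw" is the finger opening in mm, from 0 to 85.4, set as the call begins (left out, the last holds). The fingers move at their own pace and stop on an object; the grip force is fixed at half the most. Time passes only in rows, so rows that repeat a pose let the fingers close. It gives the time, the measured TCP pose, the force, the opening and the grip force at its end, in the units of the state.
- r.get_state(): the state, without advancing time (a new reading comes with each control period).
- r.camera(name): name is "side" or "top"; returns a dict with "pixels" (384x512x3 uint8, red, green, blue), "K" (3x3 intrinsics, pixels), "k1" (the pictures are not rectified: a ray, as slopes to the right and down, at radius r is drawn at 1 + k1 r^2 times it, then the intrinsics apply), "extrinsics" (4x4, takes a point from camera to world coordinates). Camera axes: x right, y up, looking along -z (the intrinsics and any distortion apply to the point x, -y, -z); pixel columns grow to the right and rows downward; lengths in mm; the calibration is good to about 2 mm. A picture is of the moment at which its call begins. There is no depth.
- r.hand_in(): hands the job in; it is judged then, once.
Trained networks look in a picture, given as the dict that the camera call returned (one of the last four; its "shot" number tells which), for a name from the list of things; names that differ only in an ending like _2 or _b are one class to them, and where a whole thing is asked for, a point or a joint stands for the part that bears it (a point fixed in the world has none). Each returns a list of dicts, best first, with "score" (0 to 1); they miss things now and then, are a little off and sometimes report something else, mostly with a low value. They report only what shows in the picture. A call takes as long as a camera call. They do not tell look-alikes from the thing itself.
- r.silhouettes(picture, query): "region" (384x512 bool, what is visible of it) and "centre" ([column, row] in pixels, amid what is visible of it).
The state is a dict: "time_s": time; "q": joint angles; "joint_velocities": joint speeds; "joint_efforts": joint torques, N m; "position": TCP position; "tool_rot": TCP orientation; "contact_force": force on the tool from outside, world axes, zero at the start; "torque": the same for the moment, N m; "gripper_width": opening from 0.0 (shut) to 1.0 (fully open); "gripper_force": force on a finger pad.
Only numpy, scipy, OpenCV 4.12 (cv2) and the standard library are available. Lean on these libraries where they do the work, as an engineer would, in place of code of your own. Each camera call takes 0.05 s, during which the arm holds its last target. There are 200 camera calls.

### The job

Three brackets stand under the riser shelf: put the two with a round tag into the shallow tray, one flat in each bay, and lay the one with the narrow bar tag on the bed of the drill vise, centred, with its length along the jaws. Crank the vise handle clockwise until the jaw clamps that bracket firmly against the fixed jaw, and let go. Keep the brackets upright throughout and leave everything else on the bench where it is.

Things in the scene. Friction and masses are not known exactly. Their poses are not given: they have to be found in the camera images.
- bracket_a: Dark bracket, PASS: white round disc tag, 36 mm across, 4 mm thick, on the plate at x -39 mm. Base plate 120 (x) x 60 (y) x 10 mm; upright rib along x, 12 mm thick, from x -20 to +60 mm, top 57 mm above the underside. Origin: centre of underside, z up. 0.35 kg, balanced at x +8 mm. Starts upright on the bench in a row of three, rib pointing away from the robot.
- bracket_b: Dark bracket, PASS: white round disc tag, 36 mm across, 4 mm thick, on the plate at x -39 mm. Base plate 120 (x) x 60 (y) x 10 mm; upright rib along x, 12 mm thick, from x -20 to +60 mm, top 57 mm above the underside. Origin: centre of underside, z up. 0.35 kg, balanced at x +8 mm. Starts upright on the bench in a row of three, rib pointing away from the robot.
- bracket_c: Dark bracket, REJECT: narrow white bar tag, 12 (x) x 58 (y) mm, 4 mm thick, on the plate at x -39 mm. Base plate 120 (x) x 60 (y) x 10 mm; upright rib along x, 12 mm thick, from x -20 to +60 mm, top 57 mm above the underside. Origin: centre of underside, z up. 0.35 kg, balanced at x +8 mm. Starts upright on the bench in a row of three, rib pointing away from the robot.
- riser: Fixed wooden shelf over the ribs of the brackets. Origin on the bench mid-row, x away from the robot. Board y -180 to 180, x -20 (front edge) to 90 mm, underside 225, top 239 mm high; boxes on it from x 30 mm back, 290 mm high. Only two rear posts, x 70, y +-169 mm, 30 x 20 mm. A vertical tool hits it: lean the tool back towards the robot.
- tray: Fixed shallow grey tray, 140 (x) x 158 (y) mm, walls 4 mm thick, 18 mm high, floor 4 mm thick; a divider along x makes two bays, 132 x 72 mm inside, centred at y +38 and -38 mm. Origin: centre of underside. Tray and vise stand either side of the shelf; which is where varies.
- vise: Fixed low blue drill vise, origin centre of underside. Bed 130 mm wide (y), top 40 mm above the bench. Jaws 120 mm wide, 18 mm above the bed: fixed jaw's face at x +41 mm, sliding jaw's starts at x -41 mm. A bracket lies on the bed with its length along y. Crank at the -x end, towards the robot.
- vise_jaw: Sliding steel jaw; its frame is the vise's when fully open and moves to vise +x in closing, 10 mm per rad of crank, at most 28 mm (a bracket against the fixed jaw stops it at 22 mm).
- vise_crank (a joint): Crank angle in rad, 0 (open, the start) to 2.8, about the vise's +x axis: clockwise as the robot sees it. At 0 the arm points to vise +y, 0.17 rad above level; it goes over the top. Takes about 0.2 N m and stays where left.
- knob_mid (a point): Middle of the crank's freely spinning black knob, 16 mm diameter, 36 mm long along the vise's x, 65 mm from the crank's axis. Can be taken from above, closing along the vise's y.
- crank_axis (a point): Point on the crank's axis (along the vise's x, 50 mm above the bench), in the plane of the knob's middle.
- mallet: wooden mallet, 220 mm long, lying flat near the robot side of the bench; origin underneath, x along the handle towards the head; stays put
- spanner: flat steel spanner, 170 mm long, lying on the bench; origin underneath, x along it; stays put
- spray_can: upright can, 60 mm across, 170 mm tall, behind the tray or the vise; origin at the centre of its underside; stays put
- grease_jar: upright jar, 70 mm across, 100 mm tall, behind the tray or the vise; origin at the centre of its underside; stays put
- tape_roll: roll core lying flat, 90 mm across, 25 mm tall; origin at the centre of its underside; stays put
- offcut1: aluminium bar 100 x 18 x 18 mm lying between two brackets, along them; origin at the centre of its underside; stays put
- offcut2: a second such bar, between the other two brackets; stays put
Things that resemble listed ones, but are neither listed nor needed, are in the scene too. What is shaped like the bracket_a but blue or turquoise is not meant.

How it is judged:
By the outcome, as a careful person would: the job done as asked, in the order asked, and still so for the second after the job is handed in, with the robot touching nothing.
It also fails if it takes over 72 s, if anything falls off the work surface, if the arm or the gripper's body presses on something with over 40 N, if the wrist force passes 120 N, or if a joint passes its speed limit or range.

## Working session

There is one attempt and no reset: what is moved stays moved. The work goes in short steps, Python scripts to look and compute and a tool call to move; the robot and the scene stay as the last step left them, time stands still between calls to the robot, and variables do not carry over. Pictures are saved under pics/ and viewed, at most 10 in all, crops included, and the job is handed in when it is done.

Besides the shell and the picture viewer there is one more tool, called after ">>>" as name(argument=value, ...), one argument or row to a line, values as JSON. send_rows: Moves the arm, as the interface text tells. Its arguments: {"type":"object","properties":{"targets":{"type":"array","items":{"type":"array"}},"jaw":{"type":"number"}},"required":["targets"]}

```bash
ls; mkdir -p pics; python3 - <<'E'
from bench import r
import cv2,numpy as np
ims=[]
for n in("top","side"):
    p=r.camera(n); cv2.imwrite(f"pics/{n}0.png",cv2.resize(p["pixels"][:,:,::-1],(800,600),interpolation=cv2.INTER_CUBIC))
    print(n,p["K"].tolist(),p["k1"],np.round(p["extrinsics"],3).tolist(),p["shot"])
    for q in["bracket_a","bracket_c","riser","tray","vise","vise_crank","mallet","spanner","spray_can","grease_jar","tape_roll","offcut1"]:
        print(q,[(round(d["score"],2),[int(v) for v in d["centre"]]) for d in r.silhouettes(p,q)])
print(r.get_state())
E
```

```text
pics
top [[438.8244927220636, 0.0, 255.24814233019399], [0.0, 438.8244927220636, 189.12015172676604], [0.0, 0.0, 1.0]] -0.13659172473652353 [[0.009, 0.989, -0.15, 332.034], [-1.0, 0.01, 0.002, 14.356], [0.004, 0.15, 0.989, 1272.52], [0.0, 0.0, 0.0, 1.0]] 1
bracket_a [(0.94, [229, 154]), (0.84, [302, 166]), (0.81, [133, 260]), (0.8, [190, 273]), (0.78, [266, 158]), (0.68, [412, 147]), (0.64, [108, 139])]
bracket_c [(0.94, [229, 154]), (0.84, [302, 166]), (0.81, [133, 260]), (0.8, [190, 273]), (0.78, [266, 158]), (0.68, [412, 147]), (0.64, [108, 139])]
riser [(0.61, [268, 117])]
tray [(0.61, [150, 186])]
vise [(0.89, [356, 204]), (0.17, [370, 122])]
vise_crank [(0.46, [345, 233])]
mallet [(0.58, [250, 233]), (0.38, [319, 248]), (0.36, [150, 186]), (0.33, [272, 119])]
spanner [(0.93, [271, 210]), (0.67, [270, 116]), (0.64, [345, 238])]
spray_can [(0.81, [148, 108])]
grease_jar [(0.75, [369, 124]), (0.73, [358, 204])]
tape_roll [(0.68, [319, 242])]
offcut1 [(0.48, [281, 157]), (0.39, [358, 205])]
side [[492.9242789133705, 0.0, 264.19310017975806], [0.0, 492.9242789133705, 196.36908227947
[... 647 characters left out ...]
s': 1.3, 'q': array([-1.27299552e+00,  1.50498924e-01,  1.43737556e+00,  2.47061955e-05,
        1.55379972e+00, -1.33988371e-01]), 'joint_velocities': array([-0.0008994 , -0.00159986,  0.00126563,  0.00087774, -0.00139554,
       -0.00077458]), 'joint_efforts': array([ 9.58710407e-04, -7.12785745e+01, -5.71036935e+01, -2.68543981e-04,
        1.30755823e-03, -2.29604530e-05]), 'position': array([ 240.62508821, -522.21015679,  245.27935412]), 'tool_rot': array([-3.14151513e+00, -3.53757575e-05,  4.31788756e-01]), 'contact_force': array([-0.57292925, -0.21372377,  0.84034694]), 'torque': array([-0.03269846,  0.03715926,  0.03712181]), 'gripper_force': 0.0, 'gripper_width': 1.0036054961432934}
```

View pics/top0.png

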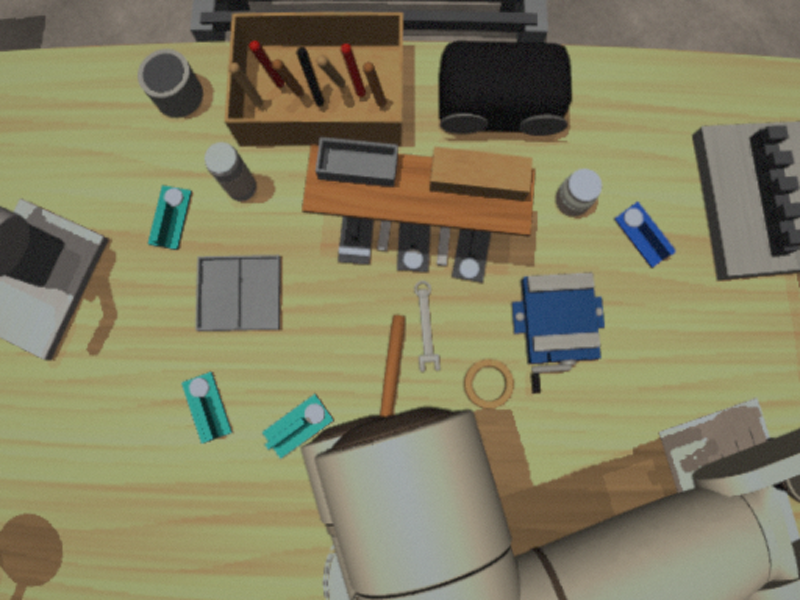

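View pics/side0.png

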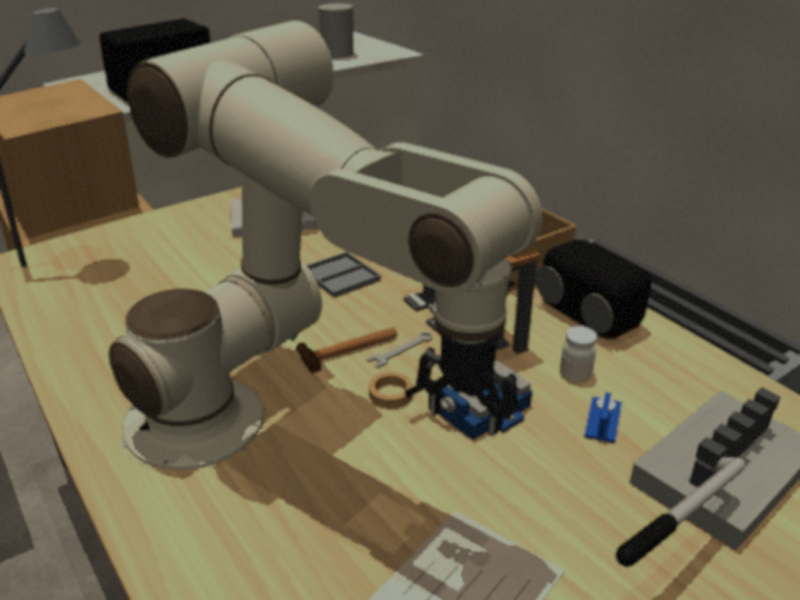

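```bash
cat > h.py <<'E'
import numpy as np,cv2
from scipy.optimize import minimize
def proj(p,P):
    E=p["extrinsics"];c=(np.atleast_2d(P)-E[:3,3])@E[:3,:3]
    s=np.c_[c[:,0],-c[:,1]]/-c[:,2:3]; s=s*(1+p["k1"]*(s**2).sum(1,keepdims=True))
    return s@p["K"][:2,:2].T+p["K"][:2,2]
def unproj(p,uv,z):
    K=p["K"];d=(np.atleast_2d(uv)-K[:2,2])/[K[0,0],K[1,1]];s=d.copy()
    for _ in range(20): s=d/(1+p["k1"]*(s**2).sum(1,keepdims=True))
    E=p["extrinsics"];v=np.c_[s[:,0],-s[:,1],-np.ones(len(s))]@E[:3,:3].T
    return E[:3,3]+v*((z-E[2,3])/v[:,2:3])
def place(pose,L):
    x,y,a=pose;L=np.atleast_2d(np.array(L,float));c,s=np.cos(a),np.sin(a)
    return np.c_[x+c*L[:,0]-s*L[:,1],y+s*L[:,0]+c*L[:,1],L[:,2]]
def rect(x0,x1,y0,y1,z): 
    q=[(x0,y0,z),(x1,y0,z),(x1,y1,z),(x0,y1,z)]; return [(q[i],q[(i+1)%4]) for i in range(4)]
S={"bracket":[((-60,-30,10),(-60,30,10)),((-60,-30,10),(-5,-30,10)),((-60,30,10),(-5,30,10))],
 "tray":rect(-70,70,-79,79,18),
 "vise":[((41,-60,58),(41,60,58)),((-41,-60,58),(-41,60,58)),((-41,65,40),(41,65,40)),((-41,-65,40),(41,-65,40))],
 "riser":[((-20,-180,239),(-20,180,239)),((-20,-180,239),(80,-180,239)),((-20,180,239),(80,180,239))]}
def score(p,g,segs,pose):
    t=0
    for a,b in segs:
        w=np.linspace(0.03,.97,40)[:,None];uv=proj(p,place(pose,np.array(a)*(1-w)+np.array(b)*w))
        n=uv[-1]-uv[0];n=np.array([-n[1],n[0]])/np.linalg.norm(n)
        m=uv.astype(np.float32)
        sa=[cv2.remap(g,(m[:,0]+k*n[0]).astype(np.float32)[None],(m[:,1]+k*n[1]).astype(np.float32)[None],cv2.INTER_LINEAR) for k in(-1,1)]
        t+=abs((sa[1]-sa[0]).mean())*np.hypot(*(uv[-1]-uv[0]))
    return t
def fit(p,segs,x0,w=(12,12,.12)):
    g=cv2.GaussianBlur(cv2.cvtColor(p["pixels"],cv2.COLOR_RGB2GRAY).astype(np.float32),(0,0),.8)
    w=np.array(w);best=max((np.array(x0)+w*u for u in np.random.default_rng(0).uniform(-1,1,(1500,3))),key=lambda q:score(p,g,segs,q))
    o=minimize(lambda u:-score(p,g,segs,best+u*w),np.zeros(3),method="Nelder-Mead",options=dict(initial_simplex=.15*np.array([[0,0,0],[1,0,0],[0,1,0],[0,0,1]])))
    return best+o.x*w,-o.fun
def draw(im,p,segs,pose,s,o,col):
    for a,b in segs:
        u=((proj(p,place(pose,[a,b]))+.5-o)*s).astype(int); cv2.line(im,tuple(map(int,u[0])),tuple(map(int,u[1])),col,1)
E
python3 - <<'E'
from bench import r
from h import *
import pickle
p=r.camera("top");pickle.dump(p,open("top.pkl","wb"))
k=1.5625
out={}
im=cv2.resize(p["pixels"][:,:,::-1],None,fx=3,fy=3,interpolation=cv2.INTER_CUBIC).copy()
b=cv2.resize(p["pixels"][120:190,205:335,::-1],None,fx=6,fy=6,interpolation=cv2.INTER_CUBIC).copy()
im=im[150*3:260*3,115*3:381*3].copy()
g=p["pixels"].min(2).astype(float)
for n,uv in dict(c=(355,251),m=(413,258),r=(470,267)).items():
    u=np.array(uv)/k;x0,y0=(u-5).astype(int);w=g[y0-2:y0+13,x0-4:x0+15]
    m=np.clip(w-115,0,None);yy,xx=np.mgrid[:w.shape[0],:w.shape[1]]
    t=np.array([(m*xx).sum(),(m*yy).sum()])/m.sum()+[x0-4,y0-2];T=unproj(p,t,14)[0]
    f=fit(p,S["bracket"],[T[0]+39,T[1],-.1]);out[n]=f[0]
    print(n,"tag",T.round(1),"fit",f[0].round(3),f[1],"tag from fit",place(f[0],[-39,0,14]).round(1))
    draw(b,p,S["bracket"],f[0],6,np.array([205,120]),(0,255,0))
for n,uv,z in(("tray",(239,293),18),("vise",(561,315),58),("riser",(419,222),239)):
    T=unproj(p,np.array(uv)/k,z)[0]
    if n=="riser":T[0]+=20
    f=fit(p,S[n],[*T[:2],-.1 if n=="riser" else 0.05 if n=="vise" else 0],(15,15,.15));out[n]=f[0];print(n,f[0].round(3),f[1])
    draw(im,p,S[n],f[0],3,np.array([115,150]),(0,255,0)); draw(b,p,S[n],f[0],6,np.array([205,120]),(0,0,255))
pickle.dump(out,open("poses.pkl","wb"))
print("knob",unproj(p,np.array((536,382))/k,61).round(1))
cv2.imwrite("pics/b1.png",b);cv2.imwrite("pics/tv1.png",im);print(b.shape,im.shape)
E
```

```text
c tag [607.1  96.1  14. ] fit [ 6.43645e+02  9.27890e+01 -7.00000e-02] 1848.4603296663702 tag from fit [[604.7  95.5  14. ]]
m tag [592.2 -13.1  14. ] fit [ 6.28949e+02 -1.53460e+01 -3.90000e-02] 2160.4549427168304 tag from fit [[590.  -13.8  14. ]]
r tag [ 576.8 -118.6   14. ] fit [ 6.12673e+02 -1.24937e+02 -1.73000e-01] 2239.018288983922 tag from fit [[ 574.3 -118.2   14. ]]
tray [5.24213e+02 3.09200e+02 3.00000e-02] 7234.7452220499
vise [ 4.90823e+02 -2.80402e+02  6.80000e-02] 5195.277243063831
riser [ 6.2604e+02 -1.4417e+01 -1.0200e-01] 6354.097440636162
knob [[ 363.6 -232.5   61. ]]
(420, 780, 3) (330, 798, 3)
```

```bash
python3 - <<'E'
import cv2,numpy as np
a=cv2.imread("pics/b1.png");b=cv2.imread("pics/tv1.png")
a=cv2.resize(a,(520,280));b=cv2.resize(b,(760,314));o=np.zeros((598,760,3),np.uint8);o[:280,:520]=a;o[284:]=b
cv2.imwrite("pics/both1.png",o)
E
```

```text
(no output)
```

View pics/b1.png

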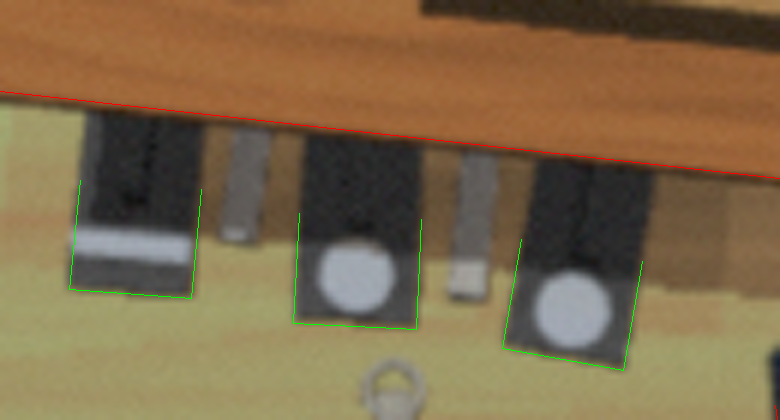

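View pics/tv1.png

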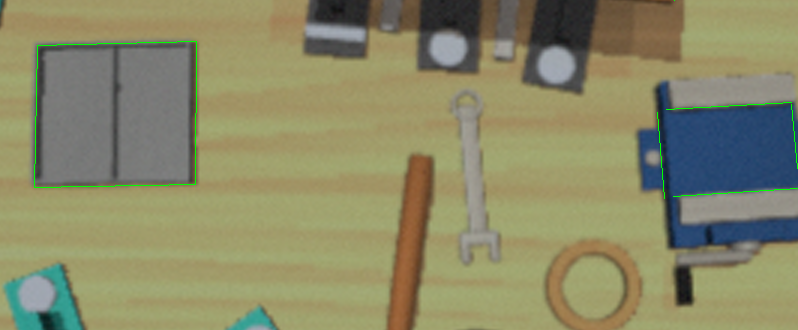

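```bash
python3 - <<'E'
from h import *
import pickle
p=pickle.load(open("top.pkl","rb"));P=pickle.load(open("poses.pkl","rb"))
V=S["vise"][:2]+[((41,s*60,58),(56,s*60,58)) for s in(-1,1)]+[((-56,s*60,58),(-41,s*60,58)) for s in(-1,1)]+S["vise"][2:]
T=S["tray"]+rect(-66,66,-75,75,18)+[((-66,0,18),(66,0,18))]
v=fit(p,V,[491,-287,.068],(4,5,.02));t=fit(p,T,[524,309,.02],(5,5,.03));print(v,t)
V2=V+rect(-60,60,-65,65,40)
def crop(x,y,w,h,s=6):return cv2.resize(p["pixels"][y:y+h,x:x+w,::-1],None,fx=s,fy=s,interpolation=cv2.INTER_CUBIC).copy()
a=crop(120,155,66,65);b=crop(322,168,66,90)
draw(a,p,T,t[0],6,np.array([120,155]),(0,255,0))
draw(b,p,V,v[0],6,np.array([322,168]),(0,255,0))
g=(unproj(p,[343.1,244.8],61)[0]);c,s=np.cos(v[0][2]),np.sin(v[0][2]);d=g[:2]-v[0][:2];print("knob in vise",c*d[0]+s*d[1],-s*d[0]+c*d[1],g)
o=np.zeros((540,796,3),np.uint8);o[:390,:396]=a;o[:,400:]=b;cv2.imwrite("pics/tv2.png",o)
E
```

```text
(array([ 4.91404630e+02, -2.86760494e+02,  7.29010712e-02]), np.float64(5677.0666215333185)) (array([5.22247921e+02, 3.11991055e+02, 2.60712867e-02]), np.float64(10437.877769164099))
knob in vise -124.44750884384989 63.332275822672784 [ 362.67476483 -232.66075858   61.        ]
```

View pics/tv2.png

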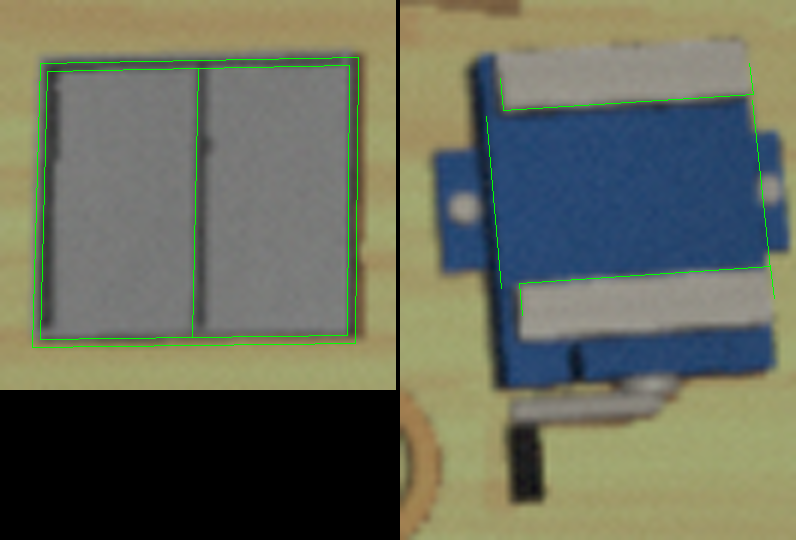

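```bash
cat >> h.py <<'E'
from scipy.spatial.transform import Rotation as Ro
B=dict(c=(646,93.4,-.07),m=(631.2,-14.7,-.04),r=(615.2,-125.3,-.173))
VI=(491.4,-286.8,.073);TR=(522.2,312.5,.022)
TH=np.deg2rad(40);GX,GZ=4,40
def tool(pose,gx=GX,gz=GZ,th=TH,back=0,up=0,dx=0):
    """tool pose grasping a bracket standing at pose (x,y,yaw); gz above bench; back along tool; dx along bracket x"""
    R=Ro.from_euler("xyz",[np.pi,-th,pose[2]]);z=R.as_matrix()[:,2]
    return place(pose,[gx+dx,0,gz+up])[0]+z*(5-back),R
def rows(r,tg,cur=None):
    s=r.get_state();P,R=cur or (s["position"],Ro.from_euler("xyz",s["tool_rot"]))
    print("t",round(s["time_s"],2),"pos",s["position"].round(1),"rpy",s["tool_rot"].round(3),"F",s["contact_force"].round(1),"q",s["q"].round(2),"w",round(s["gripper_width"]*85.4,1),"gf",round(s["gripper_force"],1))
    for p,Q in tg:
        d=R.inv().apply(p-P);a=np.rad2deg((R.inv()*Q).as_rotvec());print([[float(v) for v in d.round(1)],[float(v) for v in a.round(2)]],round(np.linalg.norm(d)),round(np.linalg.norm(a)))
E
python3 - <<'E'
from bench import r
from h import *
rows(r,[tool(B["r"],back=180)])
E
```

```text
t 1.35 pos [ 240.6 -522.2  245.3] rpy [-3.142 -0.     0.432] F [-0.3  0.3 -0.6] q [-1.27  0.15  1.44 -0.    1.55 -0.13] w 85.3 gf 0.0
[[417.1, -265.4, 71.2], [-12.09, 38.75, 33.22]] 499 52
```

Candidates (top0 pixels): dark disc brackets (413,258) and (470,267) are meant. The dark bar bracket at (355,251) is bracket_c. The teal ones at (208,405), (300,425) and (170,215) and the blue one at (645,235) are look-alikes. Crop b1 confirms two discs and one bar, all dark. I start with the right disc bracket.

>>> send_rows(
  targets=[
    [[417,-265,71],[-12.1,38.75,33.2]],
    [[417,-265,71],[-12.1,38.75,33.2]],
    [[417,-265,71],[-12.1,38.75,33.2]],
    [[417,-265,71],[-12.1,38.75,33.2]],
    [[417,-265,71],[-12.1,38.75,33.2]],
    [[417,-265,71],[-12.1,38.75,33.2]],
    [[417,-265,71],[-12.1,38.75,33.2]],
    [[417,-265,71],[-12.1,38.75,33.2]],
    [[417,-265,71],[-12.1,38.75,33.2]],
    [[417,-265,71],[-12.1,38.75,33.2]],
    [[417,-265,71],[-12.1,38.75,33.2]],
    [[417,-265,71],[-12.1,38.75,33.2]],
  ],
  jaw=40,
)

```text
time_s: 2.85
position: [508.2, -108.0, 174.5]
tool_rot: [3.141, -0.698, -0.174]
contact_force: [-0.3, -0.2, -0.6]
gripper_width: 0.466
gripper_force: 0.0
```

```bash
python3 - <<'E'
from bench import r
from h import *
rows(r,[tool(B["r"],back=180),tool(B["r"])])
p=r.camera("side");i=p["pixels"][90:390,170:490,::-1]
q=r.camera("top");j=q["pixels"][100:300,190:330,::-1]
o=np.zeros((600,800,3),np.uint8);o[:450,:480]=cv2.resize(i,(480,450),interpolation=cv2.INTER_CUBIC);o[:457,480:]=cv2.resize(j,(320,457),interpolation=cv2.INTER_CUBIC);cv2.imwrite("pics/g1.png",o[:460])
E
```

```text
t 2.85 pos [ 508.2 -108.   174.5] rpy [ 3.141 -0.698 -0.174] F [-0.3 -0.2 -0.6] q [-0.47 -0.32  2.16  0.32  0.64  1.08] w 39.8 gf 0.0
[[-0.3, -1.4, 0.3], [0.06, -0.01, -0.05]] 1 0
[[-0.4, -1.6, 180.3], [0.06, -0.01, -0.05]] 180 0
```

View pics/g1.png

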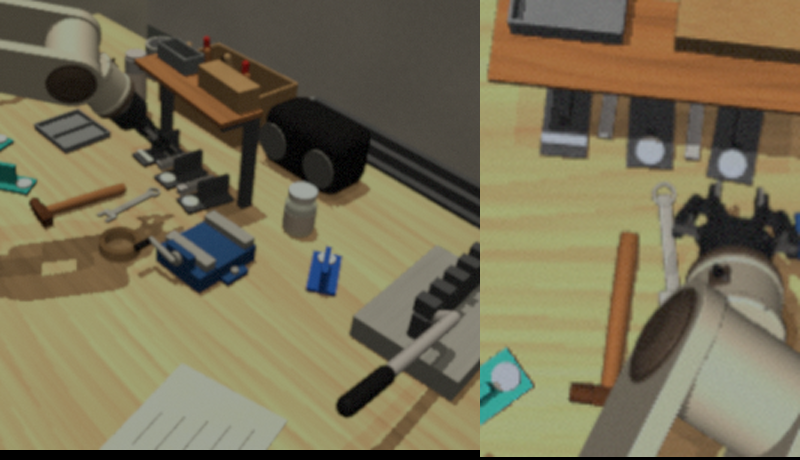

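>>> send_rows(
  targets=[
    [[0,-1.6,45],[0,0,0]],
    [[0,-1.6,90],[0,0,0]],
    [[0,-1.6,130],[0,0,0]],
    [[0,-1.6,158],[0,0,0]],
    [[0,-1.6,172],[0,0,0]],
    [[0,-1.6,180],[0,0,0]],
    [[0,-1.6,180],[0,0,0]],
  ],
)

```text
time_s: 3.82
position: [622.7, -125.5, 36.8]
tool_rot: [3.141, -0.698, -0.173]
contact_force: [-0.2, 0.3, -0.6]
gripper_width: 0.471
gripper_force: 0.0
```

>>> send_rows(
  targets=[
    [[0,0,0],[0,0,0]],
    [[0,0,0],[0,0,0]],
    [[0,0,0],[0,0,0]],
    [[0,0,0],[0,0,0]],
    [[0,0,0],[0,0,0]],
    [[0,0,0],[0,0,0]],
  ],
  jaw=0,
)

```text
time_s: 4.58
position: [622.8, -125.5, 37.4]
tool_rot: [3.141, -0.7, -0.173]
contact_force: [-9.2, 0.5, 8.7]
gripper_width: 0.134
gripper_force: 59.8
```

```bash
python3 - <<'E'
from bench import r
from h import *
R=B["r"]
print("bay y- centre",place(TR,[0,-38,0]),"y+",place(TR,[0,38,0]))
t1=(*place(TR,[0,-38,0])[0][:2],TR[2])
mid=(430,100,0)
rows(r,[tool(R),tool(R,up=25),tool(R,up=25,dx=-60),tool(R,up=60,dx=-170),tool(mid,up=80),tool(t1,up=74),tool(t1,up=4)])
E
```

```text
bay y- centre [[523.03593256 274.50919563   0.        ]] y+ [[521.36406744 350.49080437   0.        ]]
t 4.58 pos [ 622.8 -125.5   37.4] rpy [ 3.141 -0.7   -0.173] F [-9.2  0.5  8.7] q [-0.39  0.16  2.06  0.54  0.27  0.88] w 11.4 gf 59.8
[[-1.0, 1.1, 0.8], [0.02, -0.08, 0.02]] 2 0
[[15.1, 1.1, -18.3], [0.02, -0.08, 0.02]] 24 0
[[-30.8, 1.1, -57.0], [0.02, -0.08, 0.02]] 65 0
[[-92.5, 1.1, -154.6], [0.02, -0.08, 0.02]] 180 0
[[-118.8, -190.2, -203.0], [6.4, -0.08, -7.57]] 302 10
[[-75.5, -378.2, -158.8], [7.21, -0.08, -8.53]] 417 11
[[-120.5, -378.3, -105.3], [7.21, -0.08, -8.53]] 411 11
```

>>> send_rows(
  targets=[
    [[8,0,-10],[0,0,0]],
    [[15,0,-19],[0,0,0]],
    [[3,0,-30],[0,0,0]],
    [[-15,0,-45],[0,0,0]],
    [[-40,0,-72],[0,0,0]],
    [[-65,0,-110],[0,0,0]],
    [[-92,0,-154],[0,0,0]],
    [[-100,-30,-175],[2,0,-2]],
    [[-110,-80,-195],[4,0,-5]],
    [[-119,-130,-203],[6,0,-7]],
    [[-119,-190,-203],[6.4,0,-7.6]],
    [[-105,-245,-185],[7,0,-8.4]],
    [[-90,-300,-170],[7.2,0,-8.5]],
    [[-80,-345,-162],[7.2,0,-8.5]],
    [[-75.5,-370,-159],[7.2,0,-8.5]],
    [[-75.5,-378,-159],[7.2,0,-8.5]],
    [[-75.5,-378,-159],[7.2,0,-8.5]],
  ],
)

```text
time_s: 6.7
position: [528.7, 274.3, 108.3]
tool_rot: [3.141, -0.696, 0.023]
contact_force: [-0.2, -0.2, -4.4]
gripper_width: 0.129
gripper_force: 61.0
```

```bash
python3 - <<'E'
from bench import r
from h import *
t1=(*place(TR,[0,-38,0])[0][:2],TR[2])
rows(r,[tool(t1,up=74),tool(t1,up=4),tool(t1,up=4,back=130)])
q=r.camera("top");pickle=__import__("pickle");pickle.dump(q,open("q1.pkl","wb"))
j=q["pixels"][140:270,90:290,::-1];cv2.imwrite("pics/t1.png",cv2.resize(j,(800,520),interpolation=cv2.INTER_CUBIC))
# tag of held bracket: up=74
g=q["pixels"].min(2)
E
```

```text
t 6.7 pos [528.7 274.3 108.3] rpy [ 3.141 -0.696  0.023] F [-0.2 -0.2 -4.4] q [ 0.5   0.02  2.03 -0.62  0.54  2.5 ] w 11.0 gf 61.0
[[2.4, -0.4, -0.4], [-0.01, 0.14, 0.04]] 2 0
[[-42.5, -0.4, 53.3], [-0.01, 0.14, 0.04]] 68 0
[[-42.8, -0.4, -76.7], [-0.01, 0.14, 0.04]] 88 0
```

View pics/t1.png

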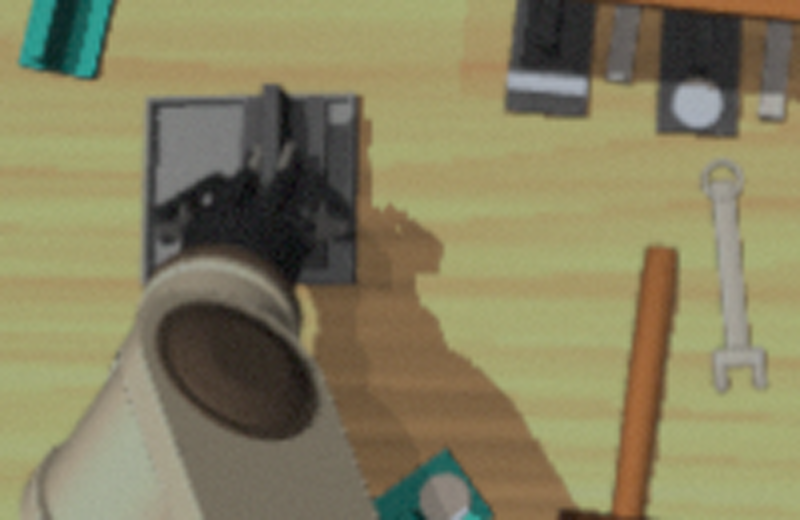

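```bash
python3 - <<'E'
from h import *
import pickle
q=pickle.load(open("q1.pkl","rb"));t1=(*place(TR,[0,-38,0])[0][:2],TR[2])
print((proj(q,place(t1,[[60,0,131-2],[60,-6,129],[60,6,129]]))+.5-[90,140])*4)
print((proj(q,place(TR,[[70,0,18],[70,-79,18],[70,79,18]]))+.5-[90,140])*4)
E
```

```text
[[270.02298507  80.26096268]
 [278.86391229  80.12110001]
 [261.19011838  80.40162953]]
[[251.83410046 100.39536991]
 [358.44864498  98.80946265]
 [146.44376156 102.07583963]]
```

>>> send_rows(
  targets=[
    [[-10,0,15],[0,0,0]],
    [[-22,0,30],[0,0,0]],
    [[-32,0,42],[0,0,0]],
    [[-37,0,48.5],[0,0.1,0]],
    [[-39,0,51],[0,0.1,0]],
    [[-40,0,52.5],[0,0.1,0]],
    [[-40,0,52.5],[0,0.1,0]],
    [[-40,0,52.5],[0,0.1,0]],
  ],
)

```text
time_s: 7.75
position: [533.2, 274.7, 44.1]
tool_rot: [-3.14, -0.7, 0.021]
contact_force: [-0.1, 0.1, -3.5]
gripper_width: 0.132
gripper_force: 61.0
```

>>> send_rows(
  targets=[
    [[-0.8,0,1.0],[0,0,0]],
    [[-1.4,0,1.7],[0,0,0]],
    [[-1.4,0,1.7],[0,0,0]],
  ],
)

```text
time_s: 8.12
position: [533.2, 274.7, 41.5]
tool_rot: [-3.141, -0.7, 0.021]
contact_force: [0.5, 0.7, -3.2]
gripper_width: 0.129
gripper_force: 61.2
```

>>> send_rows(
  targets=[
    [[0,0,0],[0,0,0]],
    [[0,0,0],[0,0,0]],
    [[0,0,0],[0,0,0]],
    [[0,0,0],[0,0,0]],
  ],
  jaw=36,
)

```text
time_s: 8.62
position: [533.2, 274.7, 41.6]
tool_rot: [-3.141, -0.7, 0.021]
contact_force: [-0.1, -0.4, -0.4]
gripper_width: 0.419
gripper_force: 0.0
```

```bash
python3 - <<'E'
from bench import r
from h import *
t1=(*place(TR,[0,-38,0])[0][:2],TR[2])
M=B["m"]
rows(r,[tool(t1,up=4,back=60),tool(t1,up=30,back=160),tool((470,100,0),up=40,back=120),tool(M,back=180)])
E
```

```text
t 8.62 pos [533.2 274.7  41.6] rpy [-3.141 -0.7    0.021] F [-0.1 -0.4 -0.4] q [ 0.5   0.14  2.08 -0.83  0.41  2.74] w 35.7 gf 0.0
[[-3.0, -0.0, -60.8], [-0.02, -0.11, -0.04]] 61 0
[[13.9, -0.1, -180.7], [-0.02, -0.11, -0.04]] 181 0
[[-23.1, 171.7, -185.1], [-0.83, -0.11, 0.92]] 253 1
[[72.8, 284.7, -112.2], [-2.31, -0.11, 2.68]] 315 4
```

>>> send_rows(
  targets=[
    [[0,0,-25],[0,0,0]],
    [[0,0,-70],[0,0,0]],
    [[0,0,-125],[0,0,0]],
    [[0,0,-180],[0,0,-6]],
    [[0,20,-190],[0,0,-16]],
    [[0,40,-190],[0,0,-26]],
    [[0,60,-190],[0,0,-36]],
    [[0,80,-190],[0,0,-46]],
    [[0,100,-190],[0,0,-56]],
    [[0,120,-190],[0,0,-66]],
    [[0,140,-190],[0,0,-76]],
    [[0,160,-190],[0,0,-86]],
    [[0,172,-188],[0,0,-90]],
    [[0,172,-188],[0,0,-90]],
  ],
  jaw=40,
)

```text
time_s: 10.38
position: [415.8, 99.0, 185.3]
tool_rot: [2.441, -0.001, 1.59]
contact_force: [-0.7, -0.4, -0.7]
gripper_width: 0.468
gripper_force: 0.0
```

```bash
python3 - <<'E'
from bench import r
from h import *
M=B["m"];F=Ro.from_euler("z",np.pi)
p,R=tool(M,back=180)
rows(r,[(p,R*F),(tool(M)[0],R*F)])
s=r.get_state()
q=r.camera("top");j=q["pixels"][140:270,90:290,::-1]
cv2.imwrite("pics/t2.png",cv2.resize(j,(800,520),interpolation=cv2.INTER_CUBIC))
E
```

```text
t 10.38 pos [415.8  99.  185.3] rpy [ 2.441e+00 -1.000e-03  1.590e+00] F [-0.7 -0.4 -0.7] q [ 0.08 -0.58  2.29 -0.06  0.73  0.09] w 40.0 gf 0.0
[[-111.4, 72.9, 76.1], [1.83, -1.63, -87.41]] 153 87
[[-118.3, 72.4, 255.9], [1.83, -1.63, -87.41]] 291 87
```

View pics/t2.png

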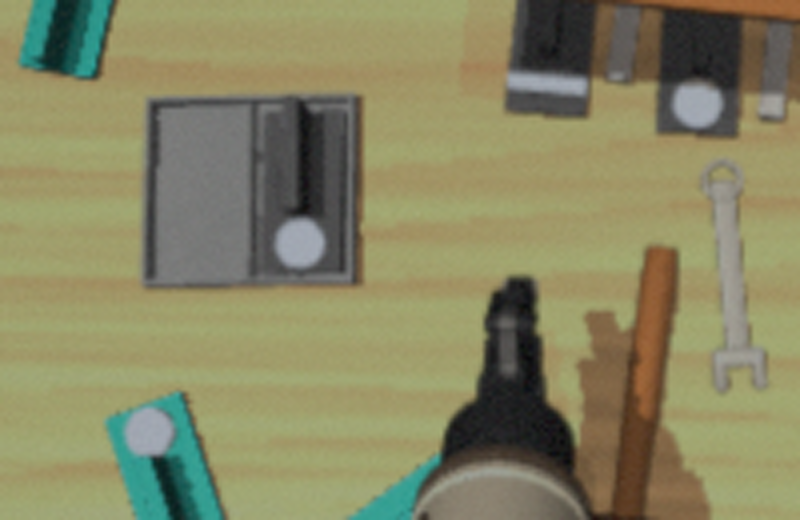

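>>> send_rows(
  targets=[
    [[-14,9,10],[0,0,-10]],
    [[-28,18,20],[0,0,-20]],
    [[-42,27,30],[0.5,0,-30]],
    [[-56,36,40],[0.5,-0.5,-40]],
    [[-70,45,48],[1,-1,-50]],
    [[-84,54,58],[1,-1,-60]],
    [[-98,63,66],[1,-1,-70]],
    [[-108,72,74],[1.8,-1.6,-80]],
    [[-111.4,72.9,76],[1.83,-1.6,-87.4]],
    [[-111.4,72.9,76],[1.83,-1.6,-87.4]],
    [[-113,72.8,121],[1.83,-1.6,-87.4]],
    [[-115,72.6,166],[1.83,-1.6,-87.4]],
    [[-116.5,72.5,206],[1.83,-1.6,-87.4]],
    [[-117.5,72.4,234],[1.83,-1.6,-87.4]],
    [[-118,72.4,248],[1.83,-1.6,-87.4]],
    [[-118.3,72.4,256],[1.83,-1.6,-87.4]],
    [[-118.3,72.4,256],[1.83,-1.6,-87.4]],
  ],
)

```text
time_s: 12.55
position: [638.6, -13.2, 36.2]
tool_rot: [3.14, 0.698, 3.102]
contact_force: [-1.2, -0.1, 0.1]
gripper_width: 0.467
gripper_force: 0.0
```

>>> send_rows(
  targets=[
    [[0,0,0],[0,0,0]],
    [[0,0,0],[0,0,0]],
    [[0,0,0],[0,0,0]],
    [[0,0,0],[0,0,0]],
    [[0,0,0],[0,0,0]],
  ],
  jaw=0,
)

```text
time_s: 13.18
position: [638.7, -13.5, 37.0]
tool_rot: [3.141, 0.699, 3.103]
contact_force: [-8.1, -0.2, 8.4]
gripper_width: 0.131
gripper_force: 59.4
```

```bash
python3 - <<'E'
from bench import r
from h import *
F=Ro.from_euler("z",np.pi);M=B["m"]
f=lambda *a,**k:(lambda t:(t[0],t[1]*F))(tool(*a,**k))
t2=(*(place(TR,[2.5,38,0])[0][:2]),TR[2])
rows(r,[f(M),f(M,up=25),f(M,up=25,dx=-60),f(M,up=60,dx=-150),f((450,130,0),up=80),f(t2,up=74),f(t2,up=4)])
E
```

```text
t 13.18 pos [638.7 -13.5  37. ] rpy [3.141 0.699 3.103] F [-8.1 -0.2  8.4] q [-0.19  0.17  2.05  0.41  0.25 -2.08] w 11.2 gf 59.4
[[0.7, -1.5, 0.4], [0.09, 0.04, 0.08]] 2 0
[[-15.4, -1.5, -18.7], [0.09, 0.04, 0.08]] 24 0
[[30.5, -1.3, -57.3], [0.09, 0.04, 0.08]] 65 0
[[76.9, -1.1, -142.0], [0.09, 0.04, 0.08]] 161 0
[[92.1, 136.6, -180.8], [-1.38, 0.04, -1.68]] 245 2
[[45.9, 359.9, -134.0], [-2.19, 0.04, -2.64]] 387 3
[[90.9, 359.9, -80.4], [-2.19, 0.04, -2.64]] 380 3
```

>>> send_rows(
  targets=[
    [[-8,0,-10],[0,0,0]],
    [[-15,0,-19],[0,0,0]],
    [[-3,0,-30],[0,0,0]],
    [[14,0,-45],[0,0,0]],
    [[35,0,-68],[0,0,0]],
    [[55,0,-103],[0,0,0]],
    [[77,0,-142],[0,0,0]],
    [[82,30,-158],[0,0,0]],
    [[88,80,-172],[-1,0,-1]],
    [[92,137,-180],[-1.4,0,-1.7]],
    [[80,190,-168],[-2,0,-2]],
    [[66,245,-152],[-2.2,0,-2.6]],
    [[54,300,-142],[-2.2,0,-2.6]],
    [[48,340,-136],[-2.2,0,-2.6]],
    [[46,360,-134],[-2.2,0,-2.6]],
    [[46,360,-134],[-2.2,0,-2.6]],
    [[46,360,-134],[-2.2,0,-2.6]],
  ],
)

```text
time_s: 15.3
position: [530.2, 349.6, 108.8]
tool_rot: [3.141, 0.696, -3.12]
contact_force: [0.5, -0.6, -4.0]
gripper_width: 0.135
gripper_force: 60.2
```

```bash
python3 - <<'E'
from bench import r
from h import *
F=Ro.from_euler("z",np.pi)
f=lambda *a,**k:(lambda t:(t[0],t[1]*F))(tool(*a,**k))
t2=(*(place(TR,[2.5,38,0])[0][:2]),TR[2])
rows(r,[f(t2,up=74),f(t2,up=4)])
q=r.camera("top");g=q["pixels"]
print((proj(q,place(t2,[[60,-6,131],[60,6,131]]))+.5-[90,140])*4)
cv2.imwrite("pics/t3.png",cv2.resize(g[150:220,115:190,::-1],(600,560),interpolation=cv2.INTER_CUBIC))
print((proj(q,place(t2,[[60,-6,131],[60,6,131]]))+.5-[115,150])*8)
E
```

```text
t 15.3 pos [530.2 349.6 108.8] rpy [ 3.141  0.696 -3.12 ] F [ 0.5 -0.6 -4. ] q [ 0.64  0.13  1.92 -0.7   0.62 -0.47] w 11.6 gf 60.2
[[-1.6, 1.1, -0.5], [-0.02, -0.11, -0.04]] 2 0
[[43.3, 1.1, 53.2], [-0.02, -0.11, -0.04]] 69 0
[[166.84900443  77.67649429]
 [149.38971212  77.98088481]]
[[133.69800887  75.35298857]
 [ 98.77942423  75.96176962]]
```

View pics/t3.png

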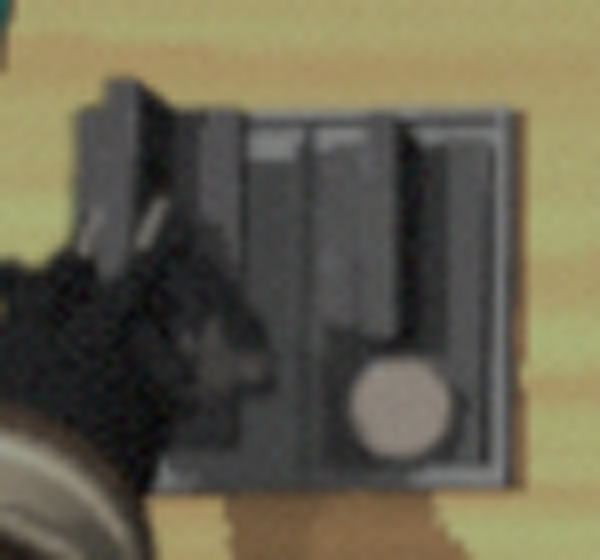

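>>> send_rows(
  targets=[
    [[12,1.5,15],[0,0,0]],
    [[24,1.5,30],[0,0,0]],
    [[34,1.5,42],[0,0,0]],
    [[39,1.5,48.5],[0,-0.1,0]],
    [[41.5,1.5,51],[0,-0.1,0]],
    [[43,1.5,53],[0,-0.1,0]],
    [[43,1.5,53],[0,-0.1,0]],
    [[43,1.5,53],[0,-0.1,0]],
  ],
)

```text
time_s: 16.35
position: [532.0, 352.6, 41.4]
tool_rot: [3.14, 0.699, -3.121]
contact_force: [-0.1, 0.1, -3.6]
gripper_width: 0.13
gripper_force: 60.2
```

>>> send_rows(
  targets=[
    [[0,0,0],[0,0,0]],
    [[0,0,0],[0,0,0]],
    [[0,0,0],[0,0,0]],
    [[0,0,0],[0,0,0]],
  ],
  jaw=36,
)

```text
time_s: 16.85
position: [532.0, 352.5, 41.1]
tool_rot: [3.141, 0.699, -3.12]
contact_force: [0.7, 0.4, 0.5]
gripper_width: 0.423
gripper_force: 0.0
```

>>> send_rows(
  targets=[
    [[0,0,-25],[0,0,0]],
    [[0,0,-70],[0,0,0]],
    [[0,0,-125],[0,0,0]],
    [[0,0,-180],[0,0,6]],
    [[0,-10,-190],[0,0,16]],
    [[0,30,-190],[0,0,26]],
    [[0,60,-190],[0,0,36]],
    [[0,80,-190],[0,0,46]],
    [[0,100,-190],[0,0,56]],
    [[0,-100,-190],[0,0,66]],
    [[0,-120,-190],[0,0,76]],
    [[0,-140,-190],[0,0,86]],
    [[0,-160,-188],[0,0,90]],
    [[0,-172,-188],[0,0,90]],
  ],
  jaw=40,
)

```text
time_s: 18.6
position: [414.5, 175.5, 185.0]
tool_rot: [2.441, -0.002, 1.59]
contact_force: [-0.4, 0.3, 0.6]
gripper_width: 0.47
gripper_force: 0.0
```

```bash
python3 - <<'E'
from bench import r
from h import *
C=B["c"]
rows(r,[tool(C,back=180),tool(C)])
q=r.camera("top");j=q["pixels"][140:270,90:290,::-1]
cv2.imwrite("pics/t4.png",cv2.resize(j,(800,520),interpolation=cv2.INTER_CUBIC))
E
```

```text
t 18.6 pos [414.5 175.5 185. ] rpy [ 2.441e+00 -2.000e-03  1.590e+00] F [-0.4  0.3  0.6] q [ 0.39 -0.46  2.23 -0.35  0.74  0.56] w 40.1 gf 0.0
[[-76.9, 86.2, 86.8], [-2.56, -2.77, 93.82]] 145 94
[[-87.4, 85.4, 266.5], [-2.56, -2.77, 93.82]] 293 94
```

View pics/t4.png

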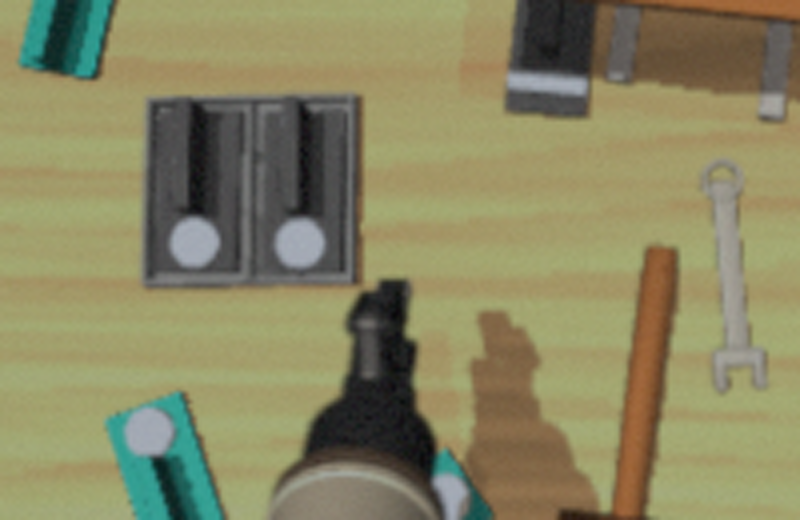

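>>> send_rows(
  targets=[
    [[-8,9,9],[0,0,10]],
    [[-16,18,18],[-0.5,0,20]],
    [[-24,27,27],[-0.5,-0.5,30]],
    [[-32,36,36],[-1,-1,40]],
    [[-42,46,46],[-1,-1,50]],
    [[-50,56,56],[-1.5,-1.5,60]],
    [[-60,66,66],[-2,-2,70]],
    [[-68,76,76],[-2,-2.5,80]],
    [[-76.9,86.2,86.8],[-2.6,-2.8,90]],
    [[-76.9,86.2,86.8],[-2.56,-2.77,93.8]],
    [[-76.9,86.2,86.8],[-2.56,-2.77,93.8]],
    [[-79.5,86,132],[-2.56,-2.77,93.8]],
    [[-82,85.8,177],[-2.56,-2.77,93.8]],
    [[-84.5,85.6,217],[-2.56,-2.77,93.8]],
    [[-86,85.5,245],[-2.56,-2.77,93.8]],
    [[-87,85.4,259],[-2.56,-2.77,93.8]],
    [[-87.4,85.4,266.5],[-2.56,-2.77,93.8]],
    [[-87.4,85.4,266.5],[-2.56,-2.77,93.8]],
  ],
)

```text
time_s: 20.9
position: [653.4, 95.7, 36.1]
tool_rot: [3.14, -0.697, -0.065]
contact_force: [-0.2, 0.7, 0.2]
gripper_width: 0.476
gripper_force: 0.0
```

>>> send_rows(
  targets=[
    [[0,0,0],[0,0,0]],
    [[0,0,0],[0,0,0]],
    [[0,0,0],[0,0,0]],
    [[0,0,0],[0,0,0]],
    [[0,0,0],[0,0,0]],
  ],
  jaw=0,
)

```text
time_s: 21.52
position: [653.6, 95.7, 36.7]
tool_rot: [3.14, -0.698, -0.066]
contact_force: [-7.2, -0.4, 9.1]
gripper_width: 0.133
gripper_force: 59.8
```

```bash
python3 - <<'E'
from bench import r
from h import *
C=B["c"]
v=(*VI[:2],VI[2]+np.pi/2); 
rows(r,[tool(C),tool(C,up=25),tool(C,up=25,dx=-60),tool(C,up=70,dx=-170),tool(C,up=110,dx=-220)])
E
```

```text
t 21.52 pos [653.6  95.7  36.7] rpy [ 3.14  -0.698 -0.066] F [-7.2 -0.4  9.1] q [ 0.07  0.22  1.99 -0.36  0.26  2.03] w 11.4 gf 59.8
[[-0.5, 2.8, 0.3], [-0.06, -0.0, 0.17]] 3 0
[[15.6, 2.9, -18.9], [-0.06, -0.0, 0.17]] 25 0
[[-30.4, 2.7, -57.4], [-0.06, -0.0, 0.17]] 65 0
[[-85.7, 2.4, -162.6], [-0.06, -0.0, 0.17]] 184 0
[[-98.3, 2.3, -225.4], [-0.06, -0.0, 0.17]] 246 0
```

>>> send_rows(
  targets=[
    [[8,0,-10],[0,0,0]],
    [[15.6,0,-19],[0,0,0]],
    [[3,0,-30],[0,0,0]],
    [[-14,0,-45],[0,0,0]],
    [[-38,0,-72],[0,0,0]],
    [[-60,0,-115],[0,0,0]],
    [[-86,0,-163],[0,0,0]],
    [[-98,0,-210],[0,0,0]],
    [[-98,0,-225],[0,0,0]],
    [[-98,0,-225],[0,0,0]],
  ],
)

```text
time_s: 22.78
position: [433.7, 110.7, 146.1]
tool_rot: [3.141, -0.699, -0.066]
contact_force: [0.3, -0.1, -2.6]
gripper_width: 0.134
gripper_force: 58.9
```

```bash
python3 - <<'E'
from bench import r
from h import *
a=np.array([427,109,-.066]);b=np.array([*VI[:2],VI[2]+np.pi/2])
rows(r,[tool(a+(b-a)*w,up=110+20*w) for w in np.linspace(0,1,13)[1:]])
E
```

```text
t 22.77 pos [433.7 110.7 146.1] rpy [ 3.141 -0.699 -0.066] F [ 0.3 -0.1 -2.6] q [ 0.19 -0.44  2.3  -0.29  0.62  2.01] w 11.4 gf 58.9
[[7.3, 33.6, 3.9], [5.3, -0.07, -6.25]] 35 8
[[14.0, 65.2, 7.4], [10.55, -0.06, -12.5]] 67 16
[[20.5, 96.8, 10.7], [15.8, -0.06, -18.75]] 100 25
[[27.0, 128.4, 14.0], [21.05, -0.06, -25.0]] 132 33
[[33.4, 160.2, 17.2], [26.31, -0.05, -31.26]] 165 41
[[39.6, 192.0, 20.4], [31.56, -0.05, -37.51]] 197 49
[[45.8, 223.9, 23.4], [36.81, -0.05, -43.76]] 230 57
[[52.0, 256.0, 26.4], [42.06, -0.04, -50.01]] 263 65
[[58.1, 288.2, 29.4], [47.31, -0.04, -56.26]] 295 74
[[64.2, 320.5, 32.4], [52.56, -0.03, -62.51]] 328 82
[[70.2, 353.0, 35.3], [57.81, -0.03, -68.76]] 362 90
[[76.3, 385.6, 38.3], [63.06, -0.02, -75.01]] 395 98
```

>>> send_rows(
  targets=[
    [[7,33,4],[5.3,0,-6.25]],
    [[14,65,7],[10.5,0,-12.5]],
    [[20,97,11],[15.8,0,-18.75]],
    [[27,128,14],[21,0,-25]],
    [[33,160,17],[26.3,0,-31.25]],
    [[40,192,20],[31.5,0,-37.5]],
    [[46,224,23],[36.8,0,-43.75]],
    [[52,256,26],[42,0,-50]],
    [[58,288,29],[47.3,0,-56.25]],
    [[64,320,32],[52.5,0,-62.5]],
    [[70,353,35],[57.8,0,-68.75]],
    [[76,385,38],[63.05,0,-75]],
    [[76,385,38],[63.05,0,-75]],
    [[76,385,38],[63.05,0,-75]],
  ],
)

```text
time_s: 24.52
position: [491.3, -280.0, 162.5]
tool_rot: [-3.135, -0.7, 1.641]
contact_force: [-0.3, -0.0, -1.9]
gripper_width: 0.13
gripper_force: 59.3
```

```bash
python3 - <<'E'
from bench import r
from h import *
import pickle
b=np.array([*VI[:2],VI[2]+np.pi/2])
rows(r,[tool(b,up=130),tool(b,up=70),tool(b,up=41)])
q=r.camera("top");pickle.dump(q,open("q5.pkl","wb"))
# bar tag of held bracket: bracket pose deduced from tool
s=r.get_state();R=Ro.from_euler("xyz",s["tool_rot"]);T0=(np.array([653.6,95.7,36.7]),Ro.from_euler("xyz",[3.14,-.698,-.066]))
C=B["c"]
for dx in(0,):
    loc=np.array([[-39,0,14],[60,0,57],[-60,-30,10],[-60,30,10],[60,30,10],[60,-30,10]])
    W=place(C,loc);now=s["position"]+R.apply(T0[1].inv().apply(W-T0[0]));print(now.round(1));print(proj(q,now).round(1))
for d in r.silhouettes(q,"bracket_c"):
    ys,xs=np.where(d["region"]);print(round(d["score"],2),np.round(d["centre"]),xs.min(),xs.max(),ys.min(),ys.max())
E
```

```text
t 24.52 pos [ 491.3 -280.   162.5] rpy [-3.135 -0.7    1.641] F [-0.3 -0.  -1.9] q [-0.87  0.49  1.32  0.41  1.91 -0.92] w 11.1 gf 59.3
[[2.7, -0.4, -2.5], [-0.3, -0.1, -0.11]] 4 0
[[-35.9, -0.1, 43.3], [-0.3, -0.1, -0.11]] 56 0
[[-54.6, 0.0, 65.5], [-0.3, -0.1, -0.11]] 85 0
[[ 497.6 -325.7  139.8]
 [ 490.5 -227.   183. ]
 [ 529.  -344.4  135.5]
 [ 469.2 -348.9  135.9]
 [ 460.2 -229.2  136.1]
 [ 520.1 -224.7  135.8]]
[[382.9 192.8]
 [349.8 192.7]
 [388.9 181.4]
 [391.4 203.7]
 [347.  206.7]
 [344.8 184.2]]
0.9 [188. 273.] 168 212 253 291
0.72 [166. 190.] 154 176 165 208
0.7 [347. 239.] 340 368 230 251
0.69 [140. 188.] 128 150 164 208
0.66 [106. 141.] 95 122 119 159
0.62 [359. 195.] 345 390 185 206
0.61 [130. 262.] 116 147 239 283
```

>>> send_rows(
  targets=[
    [[-12,-0.2,15],[-0.3,0,0]],
    [[-24,-0.2,30],[-0.3,0,0]],
    [[-36,-0.2,43],[-0.3,0,0]],
    [[-43,-0.2,51],[-0.3,0,0]],
    [[-46,-0.2,55],[-0.3,0,0]],
    [[-46,-0.2,55],[-0.3,0,0]],
    [[-46,-0.2,55],[-0.3,0,0]],
  ],
)

```text
time_s: 25.5
position: [490.9, -279.2, 94.3]
tool_rot: [3.139, -0.697, 1.641]
contact_force: [0.8, -0.5, -2.1]
gripper_width: 0.129
gripper_force: 59.3
```

>>> send_rows(
  targets=[
    [[-4,0,5],[0,0,0]],
    [[-7,0,8.5],[0,0,0]],
    [[-9,0,10.8],[0,0,0]],
    [[-10,0,12],[0,0,0]],
    [[-10,0,12],[0,0,0]],
  ],
)

```text
time_s: 26.12
position: [490.7, -279.0, 78.1]
tool_rot: [3.14, -0.698, 1.641]
contact_force: [-0.4, -0.7, -2.5]
gripper_width: 0.13
gripper_force: 59.3
```

>>> send_rows(
  targets=[
    [[-1.0,0,0.2],[0,0,0]],
    [[-1.5,0,0.4],[0,0,0]],
    [[-1.5,0,0.4],[0,0,0]],
  ],
)

```text
time_s: 26.5
position: [490.8, -279.9, 76.9]
tool_rot: [3.14, -0.698, 1.641]
contact_force: [0.1, -0.2, -2.7]
gripper_width: 0.133
gripper_force: 59.3
```

>>> send_rows(
  targets=[
    [[0,0,0],[0,0,0]],
    [[0,0,0],[0,0,0]],
    [[0,0,0],[0,0,0]],
    [[0,0,0],[0,0,0]],
  ],
  jaw=28,
)

```text
time_s: 27.0
position: [490.8, -279.9, 76.9]
tool_rot: [3.139, -0.698, 1.641]
contact_force: [-0.1, -0.1, -0.5]
gripper_width: 0.329
gripper_force: 0.0
```

>>> send_rows(
  targets=[
    [[0,0,-20],[0,0,0]],
    [[0,0,-60],[0,0,0]],
    [[0,0,-110],[0,0,0]],
    [[0,0,-150],[0,0,0]],
    [[0,0,-160],[0,0,0]],
    [[0,0,-160],[0,0,0]],
  ],
)

```text
time_s: 27.75
position: [497.6, -382.5, 199.0]
tool_rot: [3.14, -0.698, 1.641]
contact_force: [-0.5, 0.8, 0.1]
gripper_width: 0.327
gripper_force: 0.0
```

```bash
python3 - <<'E'
from bench import r
from h import *
def knob(phi,up=0,dx=-3,rad=65,yo=0):
    a=phi+.17;g=place(VI,[-124.4+dx,rad*np.cos(a)+yo,50+rad*np.sin(a)+up])[0]
    return g+[0,0,-5],Ro.from_euler("xyz",[np.pi,0,VI[2]])
rows(r,[knob(0,up=120),knob(0)])
s=r.get_state();print("jaw tips x?")
q=r.camera("top")
for n in("bracket_c","vise","vise_crank"):
  for d in r.silhouettes(q,n):
    ys,xs=np.where(d["region"]);(300<np.mean(xs)<400) and print(n,round(d["score"],2),np.round(d["centre"],1),xs.min(),xs.max(),ys.min(),ys.max(),len(xs))
b=np.array([*VI[:2],VI[2]+np.pi/2]);print(proj(q,place(b,[[60,0,97],[-39,-29,54],[-39,29,54],[-60,-30,50],[-60,30,50],[60,30,50],[60,-30,50]])).round(1))
g=q["pixels"].min(2)[175:225,325:395]
# white pixels of bar: bright in bed area
for row in g[2:46:1,44:70]: print(" ".join(f"{v:3d}" for v in row))
E
```

```text
t 27.75 pos [ 497.6 -382.5  199. ] rpy [ 3.14  -0.698  1.641] F [-0.5  0.8  0.1] q [-0.95  0.62  1.04  0.4   2.07 -0.93] w 27.9 gf 0.0
[[107.4, -127.4, 119.9], [-31.16, -31.42, 85.78]] 205 97
[[30.3, -127.6, 211.8], [-31.16, -31.42, 85.78]] 249 97
jaw tips x?
bracket_c 0.88 [361.5 200.1] 340 382 188 209 742
vise 0.84 [366.2 191.6] 333 386 174 231 1264
[[342.9 198.5]
 [373.2 188.1]
 [375.3 208.4]
 [380.  187.5]
 [382.1 208.4]
 [340.6 211.2]
 [338.6 190.1]]
137 136 134 135 134 131 137 131 136 130 120 107 102 102 105 105 103 104 105 103 104 102 101 101 101 105
134 134 133 135 134 133 134 135 135 133 124 110 102 107 106 104 104 103 102 105 100 105 102 102 104 105
134 134 133 132 133 135 134 135 135 134 129 114 107 103 105 105 101 104 103 102 103 103 103 101 101 101
133 134 133 133 136 133 133 135 135 133 132 114 108 104 105 105 106 105 102 106 101 105 102 103 103 103
136 134 138 136 137 137 138 137 137 135 140 118 104 104 102 103 105 105 105 105 104 106 103 104 101 105
137 135 138 134 136 134 134 137 135 137 135 119 101 104 104 102 103 105 105 102 108 105 105 107 105 105
138 133 127 127 
[... 3235 characters left out ...]
 136 136 133 137 134 137 133 116 108 110 106 103 105 105 109 108 104 100  97
137 138 138 136 137 136 136 139 134 137 136 138 135 132 124 111 110 106 109 106 107 109 108 108 102  99
137 137 138 136 137 138 134 133 135 135 134 132 136 132 125 112 106 108 106 109 106 104 110 107 103  99
136 136 136 134 135 135 135 135 135 134 137 135 135 134 131 114 107 108 108 110 107 108 111 104 107 100
136 137 138 136 135 136 138 136 137 136 135 137 138 136 136 117 111 108 109 108 105 109 108 102 100  98
135 136 138 138 135 139 137 136 137 134 139 137 137 136 138 116 109 110 107 112 108 109 104 101  99 104
138 134 136 137 138 135 136 138 138 137 134 135 132 134 134 104 107 107 110 106 107 105 100 102  98 103
```

>>> send_rows(
  targets=[
    [[11,-13,12],[-3.1,-3.1,8.6]],
    [[22,-26,24],[-6.2,-6.3,17.2]],
    [[33,-39,36],[-9.3,-9.4,25.8]],
    [[44,-52,48],[-12.5,-12.5,34.3]],
    [[55,-65,60],[-15.6,-15.7,42.9]],
    [[66,-78,72],[-18.7,-18.8,51.5]],
    [[77,-90,84],[-21.8,-22,60]],
    [[88,-103,96],[-25,-25.1,68.6]],
    [[98,-116,108],[-28,-28.2,77.2]],
    [[107,-127,120],[-31.2,-31.4,85.8]],
    [[107,-127,120],[-31.2,-31.4,85.8]],
    [[107,-127,120],[-31.2,-31.4,85.8]],
  ],
  jaw=40,
)

```text
time_s: 29.45
position: [360.3, -232.5, 176.0]
tool_rot: [-3.141, -0.002, 0.076]
contact_force: [-0.7, -0.6, 0.9]
gripper_width: 0.47
gripper_force: 0.0
```

```bash
cat >> h.py <<'E'
def knob(phi,up=0,dx=-3,rad=65,yo=0,zo=0):
    a=phi+.17;g=place(VI,[-124.4+dx,rad*np.cos(a)+yo,50+rad*np.sin(a)+up+zo])[0]
    return g+[0,0,-5],Ro.from_euler("xyz",[np.pi,0,VI[2]])
E
python3 - <<'E'
from bench import r
from h import *
rows(r,[knob(0,up=120),knob(0,up=30),knob(0)])
E
```

```text
t 29.45 pos [ 360.3 -232.5  176. ] rpy [-3.141e+00 -2.000e-03  7.600e-02] F [-0.7 -0.6  0.9] q [-0.75 -0.13  1.86  0.    1.41  0.74] w 40.1 gf 0.0
[[-0.6, -0.3, 0.0], [-0.03, -0.09, 0.19]] 1 0
[[-0.8, -0.3, 90.0], [-0.03, -0.09, 0.19]] 90 0
[[-0.8, -0.3, 120.0], [-0.03, -0.09, 0.19]] 120 0
```

>>> send_rows(
  targets=[
    [[0,0,40],[0,0,0]],
    [[0,0,80],[0,0,0]],
    [[0,0,105],[0,0,0]],
    [[0,0,116],[0,0,0]],
    [[0,0,120],[0,0,0]],
    [[0,0,120],[0,0,0]],
  ],
)

```text
time_s: 30.2
position: [360.4, -233.0, 56.6]
tool_rot: [3.141, -0.001, 0.073]
contact_force: [-0.7, 0.0, -0.1]
gripper_width: 0.465
gripper_force: 0.0
```

>>> send_rows(
  targets=[
    [[0,0,0],[0,0,0]],
    [[0,0,0],[0,0,0]],
    [[0,0,0],[0,0,0]],
    [[0,0,0],[0,0,0]],
    [[0,0,0],[0,0,0]],
  ],
  jaw=0,
)

```text
time_s: 30.82
position: [360.0, -231.2, 56.2]
tool_rot: [-3.139, -0.0, 0.073]
contact_force: [-1.0, 14.1, 3.0]
gripper_width: 0.166
gripper_force: 58.4
```

```bash
python3 - <<'E'
from bench import r
from h import *
s=r.get_state()
p0,R=knob(0)
rows(r,[(s["position"]+knob(f)[0]-p0,R) for f in np.arange(.1,2.61,.1)])
E
```

```text
t 30.82 pos [ 360.  -231.2   56.2] rpy [-3.139 -0.     0.073] F [-1.  14.1  3. ] q [-0.75 -0.01  2.01  0.    1.14  0.74] w 14.2 gf 58.4
[[0.0, 1.4, -6.3], [-0.13, -0.02, -0.0]] 6 0
[[0.0, 3.4, -12.5], [-0.13, -0.02, -0.0]] 13 0
[[0.0, 6.1, -18.5], [-0.13, -0.02, -0.0]] 19 0
[[0.0, 9.3, -24.1], [-0.13, -0.02, -0.0]] 26 0
[[0.0, 13.0, -29.4], [-0.13, -0.02, -0.0]] 32 0
[[0.0, 17.3, -34.3], [-0.13, -0.02, -0.0]] 38 0
[[0.0, 22.1, -38.7], [-0.13, -0.02, -0.0]] 45 0
[[0.0, 27.2, -42.7], [-0.13, -0.02, -0.0]] 51 0
[[0.0, 32.8, -46.1], [-0.13, -0.02, -0.0]] 57 0
[[0.0, 38.6, -48.9], [-0.13, -0.02, -0.0]] 62 0
[[0.0, 44.7, -51.2], [-0.13, -0.02, -0.0]] 68 0
[[0.0, 51.0, -52.8], [-0.13, -0.02, -0.0]] 73 0
[[0.0, 57.4, -53.8], [-0.13, -0.02, -0.0]] 79 0
[[0.0, 63.9, -54.1], [-0.13, -0.02, -0.0]] 84 0
[[0.0, 70.4, -53.8], [-0.13, -0.02, -0.0]] 89 0
[[0.0, 76.8, -52.9], [-0.13, -0.02, -0.0]] 93 0
[[0.0, 83.1, -51.3], [-0.13, -0.02, -0.0]] 98 0
[[0.0, 89.2, -49.1], [-0.13, -0.02, -0.0]] 102 0
[[0.0, 95.1, -46.3], [-0.13, -0.02, -0.0]] 106 0
[[0.0, 100.6, -42.9], [-0.13, -0.02, -0.0]] 109 0
[[0.0, 105.8, -39.0], [-0.13, -0.02, -0.0]] 113 0
[[0.0, 110.6, -34.6], [-0.13, -0.02, -0.0]] 116 0
[[0.0, 114.9, -29.7], [-0.13, -0.02, -0.0]] 119 0
[[0.0, 118.7, -24.4], [-0.13, -0.02, -0.0]] 121 0
[[0.0, 121.9, -18.8], [-0.13, -0.02, -0.0]] 123 0
[[0.0, 124.6, -12.9], [-0.13, -0.02, -0.0]] 125 0
```

>>> send_rows(
  targets=[
    [[0,-2.5,0],[0,0,0]],
    [[0,-1.5,-6],[0,0,0]],
    [[0,1,-12.5],[0,0,0]],
    [[0,3.6,-18.5],[0,0,0]],
    [[0,6.8,-24],[0,0,0]],
    [[0,10.5,-29.4],[0,0,0]],
    [[0,14.8,-34.3],[0,0,0]],
    [[0,19.6,-38.7],[0,0,0]],
    [[0,19.6,-38.7],[0,0,0]],
  ],
)

```text
time_s: 31.95
position: [361.7, -252.9, 95.3]
tool_rot: [3.14, -0.001, 0.072]
contact_force: [2.2, -5.4, -4.1]
gripper_width: 0.168
gripper_force: 59.1
```

>>> send_rows(
  targets=[
    [[0,5.1,-4],[0,0,0]],
    [[0,10.7,-7.4],[0,0,0]],
    [[0,16.5,-10.2],[0,0,0]],
    [[0,22.6,-12.5],[0,0,0]],
    [[0,28.9,-14.1],[0,0,0]],
    [[0,35.3,-15.1],[0,0,0]],
    [[0,41.8,-15.4],[0,0,0]],
    [[0,48.3,-15.1],[0,0,0]],
    [[0,54.7,-14.2],[0,0,0]],
    [[0,61,-12.6],[0,0,0]],
    [[0,67.1,-10.4],[0,0,0]],
    [[0,67.1,-10.4],[0,0,0]],
  ],
)

```text
time_s: 33.45
position: [366.4, -319.9, 105.2]
tool_rot: [3.14, -0.001, 0.072]
contact_force: [-1.6, -3.2, 1.4]
gripper_width: 0.164
gripper_force: 59.8
```

>>> send_rows(
  targets=[
    [[0,5.9,2.8],[0,0,0]],
    [[0,11.4,6.2],[0,0,0]],
    [[0,16.6,10.1],[0,0,0]],
    [[0,19.1,12.2],[0,0,0]],
    [[0,19.1,12.2],[0,0,0]],
  ],
)

```text
time_s: 34.08
position: [367.8, -338.7, 93.0]
tool_rot: [3.14, -0.001, 0.072]
contact_force: [-2.8, -4.7, 1.3]
gripper_width: 0.166
gripper_force: 59.8
```

```bash
python3 - <<'E'
from bench import r
from h import *
s=r.get_state();c=place(VI,[-127.4,0,45])[0];d=s["position"]-c
print(s["position"],s["contact_force"],np.arctan2(d[2],np.hypot(*d[:2])*np.sign(d[1]))-.17,np.arctan2(d[2],d[1]-2.5)-.17,s["gripper_force"])
E
```

```text
[ 367.76044321 -338.66818306   92.98925407] [-2.78020386 -4.72196565  1.31182198] 2.12809428434597 2.154904028445241 59.82467472553253
```

>>> send_rows(
  targets=[
    [[0,1.2,1.2],[0,0,0]],
    [[0,2.3,2.3],[0,0,0]],
    [[0,2.3,2.3],[0,0,0]],
  ],
)

```text
time_s: 34.45
position: [367.9, -340.8, 90.9]
tool_rot: [3.14, -0.001, 0.073]
contact_force: [-4.3, -4.7, 3.8]
gripper_width: 0.168
gripper_force: 60.0
```

>>> send_rows(
  targets=[
    [[0,1.1,1.2],[0,0,0]],
    [[0,2.2,2.4],[0,0,0]],
    [[0,2.2,2.4],[0,0,0]],
  ],
)

```text
time_s: 34.83
position: [368.1, -342.6, 88.9]
tool_rot: [3.141, -0.001, 0.073]
contact_force: [-6.9, 2.9, 13.7]
gripper_width: 0.162
gripper_force: 61.2
```

>>> send_rows(
  targets=[
    [[0,1.0,1.2],[0,0,0]],
    [[0,2.0,2.4],[0,0,0]],
    [[0,2.0,2.4],[0,0,0]],
    [[0,2.0,2.4],[0,0,0]],
  ],
)

```text
time_s: 35.33
position: [368.3, -344.2, 87.1]
tool_rot: [3.141, -0.001, 0.073]
contact_force: [-10.2, 11.5, 25.9]
gripper_width: 0.165
gripper_force: 62.6
```

>>> send_rows(
  targets=[
    [[0,0.9,1.2],[0,0,0]],
    [[0,0.9,1.2],[0,0,0]],
    [[0,0.9,1.2],[0,0,0]],
  ],
)

```text
time_s: 35.7
position: [368.4, -344.9, 86.2]
tool_rot: [-3.141, -0.001, 0.073]
contact_force: [-11.2, 14.6, 32.5]
gripper_width: 0.164
gripper_force: 63.3
```

>>> send_rows(
  targets=[
    [[0,0,0],[0,0,0]],
    [[0,0,0],[0,0,0]],
    [[0,0,0],[0,0,0]],
    [[0,0,0],[0,0,0]],
  ],
  jaw=40,
)

```text
time_s: 36.2
position: [368.4, -345.5, 84.6]
tool_rot: [3.141, -0.001, 0.073]
contact_force: [0.2, -0.6, -0.7]
gripper_width: 0.465
gripper_force: 0.0
```

>>> send_rows(
  targets=[
    [[0,0,-15],[0,0,0]],
    [[0,0,-50],[0,0,0]],
    [[0,0,-100],[0,0,0]],
    [[-60,0,-130],[0,0,0]],
    [[-90,0,-130],[0,0,0]],
    [[-90,0,-130],[0,0,0]],
  ],
)

```text
time_s: 36.95
position: [277.1, -352.3, 216.4]
tool_rot: [3.139, -0.001, 0.07]
contact_force: [0.8, -0.1, -0.1]
gripper_width: 0.47
gripper_force: 0.0
```

```bash
python3 - <<'E'
from bench import r
from h import *
q=r.camera("top");s=r.camera("side");cv2.imwrite("pics/end.png",q["pixels"][:,:,::-1])
g=q["pixels"].astype(int);b=g.min(2)
ax=lambda X,y,z:proj(q,place(VI,[[x,y,z] for x in X]))
from scipy.ndimage import map_coordinates as mc
for y in(-35,-20,0,20,45):
    X=np.arange(-60,60,3);u=ax(X,y,55);print("y",y,[int(v) for v in mc(b.astype(float),[u[:,1],u[:,0]],order=1)])
print("X",X.tolist())
# tag bar, col-run
Y=np.arange(-65,-15,2)
for x in(0,11,22):
    u=proj(q,place(VI,[[x,y,54] for y in Y]));print("x",x,[int(v) for v in mc(b.astype(float),[u[:,1],u[:,0]],order=1)])
for d in r.silhouettes(q,"vise_crank")[:2]:
    ys,xs=np.where(d["region"]);print(d["score"],xs.min(),xs.max(),ys.min(),ys.max())
for f in(2.0,2.2,2.4):
    a=f+.17;print(f,proj(q,place(VI,[-124.4,65*np.cos(a)+2.5,50+65*np.sin(a)])).round(1),proj(s,place(VI,[-124.4,65*np.cos(a)+2.5,50+65*np.sin(a)])).round(1))
for cam,(u0,v0) in((q,(345,215)),(s,(260,225))):
    p=cam["pixels"].max(2);w=p[v0:v0+45,u0:u0+45];m=w<45;ys,xs=np.where(m);print(len(xs),xs.mean()+u0 if len(xs) else 0,ys.mean()+v0 if len(xs) else 0)
print(r.get_state()["position"],r.get_state()["time_s"])
E
```

```text
y -35 [37, 38, 41, 41, 51, 98, 135, 140, 139, 139, 141, 142, 142, 141, 132, 128, 132, 134, 135, 134, 129, 126, 127, 130, 130, 130, 132, 131, 129, 125, 125, 124, 120, 109, 119, 135, 138, 138, 137, 138]
y -20 [40, 40, 39, 40, 56, 94, 129, 141, 139, 140, 142, 142, 142, 132, 104, 78, 75, 72, 74, 73, 71, 58, 40, 48, 67, 76, 75, 71, 69, 71, 73, 72, 72, 71, 122, 140, 140, 139, 135, 136]
y 0 [41, 37, 39, 38, 54, 111, 139, 142, 141, 141, 140, 141, 141, 124, 93, 76, 76, 75, 75, 76, 69, 52, 33, 41, 65, 74, 76, 79, 77, 75, 73, 74, 76, 80, 107, 133, 142, 140, 138, 137]
y 20 [41, 39, 40, 42, 51, 90, 130, 142, 141, 139, 138, 141, 143, 137, 107, 79, 75, 73, 73, 73, 66, 57, 43, 60, 77, 75, 72, 65, 66, 73, 76, 72, 76, 87, 128, 141, 142, 140, 138, 136]
y 45 [40, 42, 44, 42, 55, 116, 147, 145, 143, 141, 143, 143, 140, 124, 91, 75, 77, 76, 76, 79, 72, 53, 17, 35, 61, 74, 76, 81, 78, 75, 77, 76, 77, 77, 102, 131, 141, 141, 140, 138]
X [-60, -57, -54, -51, -48, -45, -42, -39, -36, -33, -30, -27, -24, -21, -18, -15, -12, -9, -6, -3, 0, 3, 6, 9, 12, 15, 18, 21, 24, 27, 30, 33, 36, 39, 42, 45, 48, 51, 54, 57]
x 0 [127, 123, 114, 95, 82, 74, 71, 78, 96, 126, 150, 162, 164, 162, 148, 125, 95, 79, 72, 72, 70, 69, 71, 70, 69]
x 11 [41, 44, 51, 60, 72, 74, 77, 80, 101, 124, 148, 159, 163, 160, 148, 126, 104, 85, 77, 72, 70, 65, 62, 62, 64]
x 22 [70, 73, 74, 73, 74, 76, 75, 83, 98, 127, 148, 163, 163, 161, 151, 127, 96, 75, 67, 65, 66, 68, 69, 68, 67]
0.5 360 388 230 248
2.0 [[382.  241.8]] [[287.  254.4]]
2.2 [[384.6 241.6]] [[289.3 258.5]]
2.4 [[386.4 241.5]] [[291.2 262.7]]
44 384.79545454545456 241.3409090909091
516 282.92248062015506 245.6124031007752
[ 278.92679895 -351.96934212  215.10040339] 37.1
```

```bash
python3 -c "
from bench import r
print(r.hand_in())"
```

```text
the job is handed in; nothing more can be done
None
```

The job is handed in at about 37 s: both disc-tagged brackets lie flat in the tray bays, and the bar-tagged one is clamped against the fixed jaw, about 1.5 mm off centre along the jaws, with the crank at about 2.2 rad and the gripper clear; the judge's result was not shown.

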